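# Dose oil into a saucepan from a leaning pump bottle

### The job

Move the saucepan under the spout of the oil pump so that the spout is over the middle of the pan, and let go of it. Then push the pump's cap fully down for a moment, without forcing it against its stop, and let it spring back up. Leave the pan standing where it is under the spout, and do not disturb the other things.

Things in the scene. Friction and masses are not known exactly. Their poses are not given: they have to be found in the camera images.
- oil_station: Wooden spice stand holding a leaning oil pump bottle, fixed to the worktop; place and yaw vary. Origin on the worktop below the cap; x points from the open front to the back panel (at x 0.118 to 0.131, 0.30 high), y left, z up. 160 mm wide; foot at x 0.075 to 0.131. The aluminium bottle (50 mm diameter) leans 0.45 rad (26 degrees), top toward -x. Over 45 N on any part of it is too much.
- shelf_edge (a point): Middle of the lower front edge of the stand's shelf board (14 mm thick, 160 mm wide, running back from here; axes as the stand's). It overhangs the bottle, 65 mm or more above the cap, with three 100 mm spice jars on it: a gripper or wrist coming straight down on the cap hits this or the wall cabinet, so tilt the tool along the bottle's axis, coming from the robot's side.
- cup_front (a point): Front of the fixed steel cup that holds the bottle, at the height of the pan's rim (80 mm): with the pan in its place its rim is about 30 mm in front (-x) of this. Axes as the stand's.
- cap_axis (a point): Centre of the cap's top if the bottle sat highest: 0.235 above the worktop, fixed to the stand. z axis: the bottle's axis, out of the cap; y axis: level, as the stand's. The bottle is really clamped 0 to 30 mm deeper along -z, an amount not reported: feel for the cap. Cap: flat black disc, 34 mm diameter, 14 mm high; its spout leaves on the -x side, below the top.
- pump_head (a joint): How far the cap is pressed along the bottle's axis, m: 0 up, 0.014 fully down at its stop. It yields at about 2 N, takes about 6 N just before the stop, and springs back when let go. Beyond the stop it is rigid; the bottle itself does not give.
- drop_spot (a point): Spot on the worktop below the end of the spout (within 8 mm, however deep the bottle sits); 59 mm in front (-x) of the stand's origin. The middle of the pan belongs over it. The spout's end is 0.15 to 0.18 above the worktop, well above the pan's rim.
- pan_centre (a point): Middle of the saucepan's bowl, half-way up (40 mm above its underside). Steel saucepan, loose, about 0.3 to 0.6 kg, bowl 150 mm outside diameter, 80 mm high to the rim, open; one long black handle along the pan's -y axis; z up.
- pan_grip (a point): Point to pinch on the saucepan's handle from above: in the middle of the handle's width and 78 mm above the pan's underside, 146 mm from pan_centre along the pan's -y axis. The handle runs along the point's y axis (end 60 mm further out); close the fingers along the point's x axis. The handle is up to 38 mm wide.
- mug: Bystander: white mug with handle, 93 mm high; origin at the underside.
- tin: Bystander: closed food tin, 75 mm diameter, 58 mm high; origin at the underside.
- jar: Bystander: jar with black lid, 63 mm diameter, 94 mm high; origin at the underside.
- lemon: Bystander: lemon, 83 x 58 x 58 mm; origin at the underside.

How it is judged:
On the way, in this order (a step that is already met when the one before it is completed fails the run):
1. the pan stands under the spout, middle within 35 mm of the spot below it, let go and at rest (horizontal distance between pan_centre and drop_spot below 0.035 m and angle between pan_centre's own z axis and vertical below 0.1 rad and height (world z) of pan_centre below 0.046 m and contact force between pan and the arm below 0.1 N and contact force between pan and the fingers below 0.1 N and linear speed of pan below 0.02 m/s), for 0.2 s.
2. the cap is fully down (more than 11 of its 14 mm) for 0.15 s, with the pan under the spout (value of joint pump_head above 0.011 m and horizontal distance between pan_centre and drop_spot below 0.035 m), for 0.15 s.
3. the cap has sprung back up (value of joint pump_head below 0.0015 m), for 0.2 s.
At the end, for the whole second after the job is handed in: The pump's cap is up again (within 1.5 mm), and the saucepan stands upright on the worktop, at rest, with its middle within 35 mm of the spot below the spout (value of joint pump_head below 0.0015 m and horizontal distance between pan_centre and drop_spot below 0.035 m and angle between pan_centre's own z axis and vertical below 0.1 rad and height (world z) of pan_centre below 0.046 m and linear speed of pan below 0.02 m/s); the robot touches nothing.
It fails at once if more than 45 N on the stand, bottle or cap (contact force between oil_station and anything else above 45 N).
It fails at once if the pan tips by more than 20 degrees (angle between pan_centre's own z axis and vertical above 0.35 rad).
It fails at once if a bystander is moved by more than 25 mm (distance of any of mug, tin, jar, lemon from where it was at the start of the episode above 0.025 m).
It also fails if it takes over 48 s, if anything falls off the work surface, if the arm or the gripper's body presses on something with over 40 N, if the wrist force passes 120 N, or if a joint passes its speed limit or range.

### The arm

A 6-joint arm with a two-finger parallel gripper is mounted at the origin on a cart in front of the work surface, level with it; the furniture and walls round the work are solid. World frame = base frame: x ahead of the robot, y to its left, z up, the work surface at z = 0. Lengths are in m, angles in rad, forces in N, time in s.
With the tool pointing down it reaches from about 0.375 to 0.9 m from the base axis. Payload 3.1 kg.
Tool frame: the origin (TCP) lies between the finger pads; the fingertips stand 22 mm ahead of it and the grasp point (between the pads) lies 3 mm ahead of it; z points along the fingers, y is the direction in which the jaws open and shut (so a half turn about z gives the same grasp; the last joint's range is limited). The gripper opens to 85 mm and grips with 20 to 120 N. Pads are 22 mm wide; open, the fingers measure 114 mm over their backs; the gripper's body (76 mm by 85 mm) begins 54 mm behind the grasp point. The pads swing forward as they close: fully open they stand 13 mm farther back than shut.
Start: joints at [-1.401, 0.527, 1.433, -0, 1.181, -0.178], TCP at [0.214, -0.587, 0.231] pointing down, gripper open.
Joint ranges: [-3.08, 3.08], [-0.75, 2.2], [0.22, 2.44], [-1.43, 4.57], [0, 2.65], [-2.85, 2.85]. Speed limits (rad/s): [2.79, 2.79, 3.14, 3.14, 3.14, 3.14].

### API

Orientations are given as a unit quaternion [x, y, z, w].
In Python, from station import status, snapshot, manip gives the robot as it stands.
- The arm moves only by the tool move_arm, never from a script. Its argument "plan" is a list that holds one entry, the list of rows, each a list of 7 numbers: the turn, a rotation vector about the tool's x, y, z scaled (see below), then the shift along the tool's x, y, z scaled (see below), then the closure, from 0 (fully open) to 1 (shut). A call has exactly 8 rows; each row is the pose to reach, as a shift and turn from the pose commanded when the call began, along the tool's axes at that moment; what a row does not reach only later rows make up. The controller multiplies each number of a shift by 100 mm and each number of a turn by pi/4 rad. A row lasts 1/8 s, in which the tool goes at most 62.5 mm and 10.7 degrees, less where a joint would pass 70% of its speed; a pose out of reach is approached as far as the arm can. A call with a number of a shift or a turn outside -1 to 1 is refused whole. A call with a gripper value outside its range is refused whole. The fingers move at their own pace and stop on an object; "force" is the grip in N (left out, the last holds). Time passes only in rows, so rows that repeat a pose let the fingers close, or fill a call up. It gives the time, the measured TCP pose, the force and the opening at its end, in the units of the state.
- status.sense(): the state, without advancing time (a new reading comes with each control period).
- snapshot(name): name is "scene" or "side" or "wrist"; returns a dict with "img" (400x640x3 uint8, red, green, blue), "depth" (400x640 float32, m along the optical axis (not along the pixel's ray), 0 where there is no reading), "mtx" (3x3 intrinsics, pixels), "k1" (the pictures are not rectified: a ray, as slopes to the right and down, at radius r is drawn at 1 + k1 r^2 times it, then the intrinsics apply), "T" (4x4, takes a point from camera to world coordinates). Camera axes: x right, y up, looking along -z (the intrinsics and any distortion apply to the point x, -y, -z); pixel columns grow to the right and rows downward; lengths in m; the calibration is good to about 2 mm. A picture is of the moment at which its call begins.
- manip.sign_off(): hands the job in, once; it reports no verdict.
The state is a dict: "t": time; "q": joint angles; "qd": joint speeds; "tau": joint torques, N m; "tcp_pos": TCP position; "tool_rot": TCP orientation; "force": force on the tool from outside, world axes, zero at the start; "ft_torque": the same for the moment, N m; "finger_gap": opening from 0.0 (shut) to 1.0 (fully open).
Only numpy, scipy, OpenCV 4.12 (cv2) and the standard library are available. Lean on these libraries where they do the work, as an engineer would, in place of code of your own. Each camera call takes 0.05 s, during which the arm holds its last target. There are 200 camera calls.

## Working session

There is one attempt and no reset: what is moved stays moved. The work goes in short steps, Python scripts to look and compute and a tool call to move; the robot and the scene stay as the last step left them, time stands still between calls to the robot, and variables do not carry over. Pictures are saved under pics/ and viewed, on a budget of 10 in all, crops included, one or two more only if the job needs it, and the job is handed in when it is done.

Besides the shell and the picture viewer there is one more tool, called by a JSON object that holds its "method" and its "body", one argument or row to a line. move_arm: Moves the arm, as the interface text tells. Its arguments: {"type":"object","properties":{"plan":{"type":"array"},"force":{"type":"number"}},"required":["plan"]}

```bash
mkdir -p pics; ls; cat > h.py <<'E'
import numpy as np, cv2
from station import status, snapshot, manip
from scipy.spatial.transform import Rotation as R
def snap(n):
    s=snapshot(n); np.savez(f'{n}.npz',**s); cv2.imwrite(f'pics/{n}_{int(status.sense()["t"]*100)}.png',s['img'][:,:,::-1]); return s
def cloud(s):
    m=np.array(s['mtx']);k=s['k1'];T=np.array(s['T'])
    v,u=np.mgrid[:400,:640].astype(float)
    p=cv2.undistortPoints(np.stack([u.ravel(),v.ravel()],1).reshape(-1,1,2),m,np.array([k,0,0,0.])).reshape(400,640,2)
    d=s['depth'];c=np.stack([p[...,0]*d,-p[...,1]*d,-d],-1)
    return c@T[:3,:3].T+T[:3,3]
E
python3 - <<'E'
from h import *
for n in('scene','side'):
    s=snap(n); print(n,s['mtx'],s['k1'],np.round(s['T'],3))
print(status.sense())
E
ls pics
```

```text
pics
scene [[475.76028639   0.         322.55084504]
 [  0.         475.76028639 201.97809684]
 [  0.           0.           1.        ]] -0.12112745392995615 [[-0.782  0.266 -0.564 -0.312]
 [-0.624 -0.339  0.704  0.99 ]
 [-0.004  0.902  0.431  0.847]
 [ 0.     0.     0.     1.   ]]
side [[414.39372204   0.         314.0553766 ]
 [  0.         414.39372204 203.95445961]
 [  0.           0.           1.        ]] -0.031580154528128214 [[-0.834  0.303 -0.46  -0.079]
 [-0.551 -0.433  0.713  0.867]
 [ 0.017  0.849  0.528  0.873]
 [ 0.     0.     0.     1.   ]]
{'t': 0.1, 'q': array([-1.40050592e+00,  5.28392393e-01,  1.43380672e+00, -3.76793906e-06,
        1.18142454e+00, -1.78495403e-01]), 'qd': array([-0.00045108, -0.00190553, -0.00426978,  0.00188702, -0.00089101,
        0.00044303]), 'tau': array([-5.73342040e-04, -4.43305564e+01, -1.78586769e+01, -1.99815636e-04,
        3.88830595e-03, -4.19840291e-06]), 'tcp_pos': array([ 0.21351244, -0.58668781,  0.23050935]), 'tool_rot': array([ 9.84831426e-01,  1.73510898e-01,  2.42385875e-06, -1.01549633e-03]), 'force': array([ 0.0082221 , -0.45274617, -0.29088455]), 'ft_torque': array([-0.00790847, -0.02277457, -0.00421971]), 'finger_gap': 0.9993461896103059}
scene_5.png
side_10.png
```

View pics/scene_5.png

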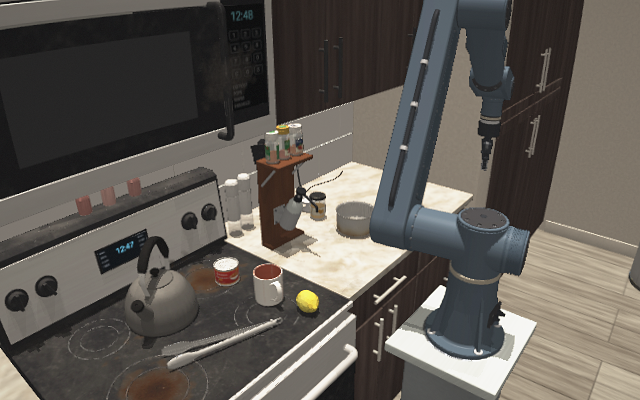

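View pics/side_10.png

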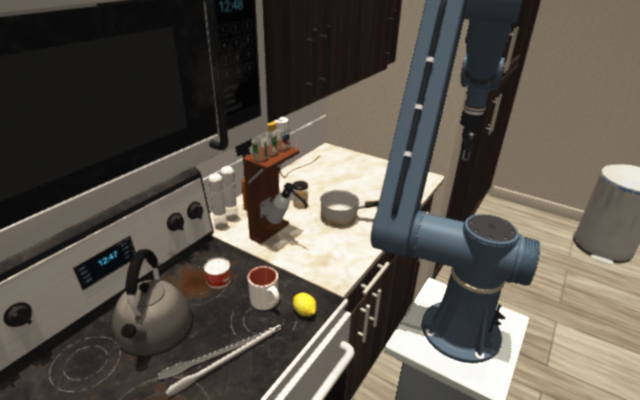

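Both views show the stand (scene about 285,200) with the bottle and black cap leaning toward the robot. The pan is at about (353,218) in scene and (340,208) in side, with its handle pointing right and partly hidden by the arm. The mug, tin and lemon are left of the stand, and the jar is behind the pan. Next I'll make a top-down map from the depth.

```bash
python3 - <<'E'
from h import *
# orthographic top view, x 0.2..1.1 up, y +0.3..-0.7 ; 1.5mm/px
W=np.zeros((600,800,3),np.uint8);Z=np.full((600,800),-9.)
for n in('scene','side'):
    s=dict(np.load(n+'.npz'));P=cloud(s)
    for (x,y,z),c in zip(P.reshape(-1,3),s['img'].reshape(-1,3)):
        if not(-0.02<z<0.4): continue
        r=int((1.05-x)/0.0015);q=int((0.5-y)/0.0015)
        if 0<=r<600 and 0<=q<800:
            for a in(0,1):
                for b in (0,1):
                    if r+a<600 and q+b<800 and z>Z[r+a,q+b]: Z[r+a,q+b]=z;W[r+a,q+b]=c[::-1]
cv2.imwrite('pics/top.png',W)
for n,pix in(('scene',[(352,205),(352,235),(297,196),(284,160),(310,158),(265,163)]),('side',[(340,196),(370,204),(285,188),(275,150),(297,151),(247,160)])):
    P=cloud(dict(np.load(n+'.npz')))
    for u,v in pix: print(n,u,v,P[v,u].round(3))
E
```

```text
scene 352 205 [ 0.611 -0.342  0.062]
scene 352 235 [ 0.529 -0.227  0.012]
scene 297 196 [ 0.637 -0.061  0.194]
scene 284 160 [ 0.675 -0.047  0.315]
scene 310 158 [ 0.637 -0.131  0.306]
scene 265 163 [0.704 0.009 0.315]
side 340 196 [ 0.589 -0.354  0.049]
side 370 204 [ 0.451 -0.334  0.071]
side 285 188 [ 0.625 -0.05   0.214]
side 275 150 [ 0.671 -0.063  0.33 ]
side 297 151 [ 0.634 -0.13   0.312]
side 247 160 [0.722 0.012 0.311]
```

View pics/top.png

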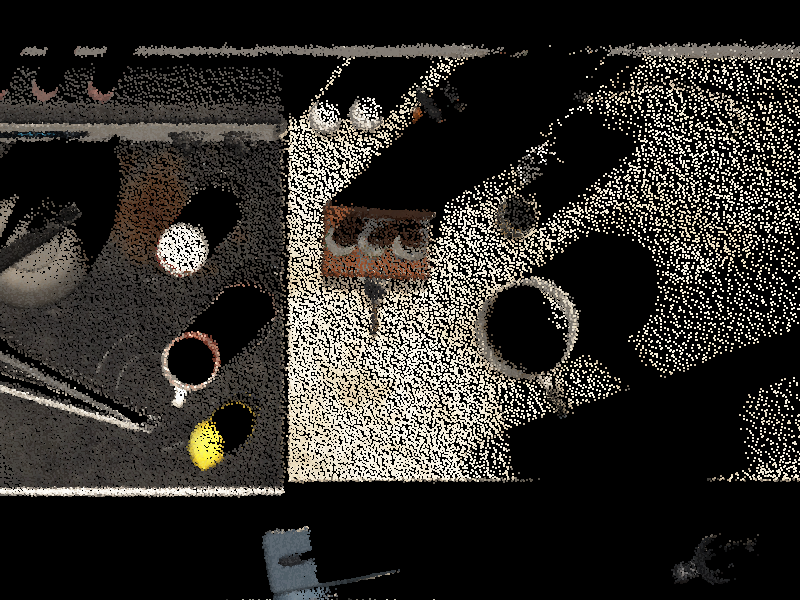

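The top view shows the stand's shelf at px (322–435, 205–278), nearly square to the world, with the spout tip at about (375,330). The pan's rim is centred at about (528,328) and its handle points to about (560,410). I'll refine these with fits.

```bash
python3 - <<'E'
from h import *
from scipy.optimize import least_squares
A={n:dict(np.load(n+'.npz')) for n in('scene','side')}
for n,s in A.items():
    P=cloud(s).reshape(-1,3);C=s['img'].reshape(-1,3).astype(int)
    m=(abs(P[:,2]-0.079)<.005)&(np.hypot(P[:,0]-.558,P[:,1]+.292)<.085)&(np.hypot(P[:,0]-.558,P[:,1]+.292)>.06)
    Q=P[m];f=lambda p:np.hypot(Q[:,0]-p[0],Q[:,1]-p[1])-.0735
    r=least_squares(f,[.558,-.292],loss='soft_l1',f_scale=.002).x;print(n,'pan',r.round(4),m.sum())
    d=np.hypot(P[:,0]-r[0],P[:,1]-r[1])
    m=(d>.085)&(d<.22)&(P[:,2]>.045)&(P[:,2]<.1)&(P[:,0]<r[0]-.05)&(P[:,1]<-.28)
    H=P[m];a=np.arctan2(H[:,1]-r[1],H[:,0]-r[0]);print(' handle',m.sum(),np.degrees(np.median(a)),'r',np.percentile(d[m],[0,50,100]).round(3),'z',np.percentile(H[:,2],[10,50,90]).round(3))
    B=H[C[m].sum(1)<200];print(np.c_[B,][::max(1,len(B)//12)].round(3))
    # shelf: 
    w=(C[:,0]>C[:,2]*1.6)&(abs(P[:,2]-.31)<.012)&(P[:,0]>.6)&(P[:,0]<.78)&(abs(P[:,1]+.06)<.12)
    print(' shelf z',np.percentile(P[w,2],[5,50,95]).round(3),cv2.minAreaRect(P[w,:2].astype(np.float32)*1000))
    k=(C.max(1)<60)&(P[:,2]>.17)&(P[:,2]<.26)&(abs(P[:,0]-.62)<.06)&(abs(P[:,1]+.06)<.08)
    K=P[k];print(' cap',k.sum(),K.mean(0).round(3),K.min(0).round(3),K.max(0).round(3))
    s_=(P[:,0]<.59)&(P[:,0]>.5)&(abs(P[:,1]+.06)<.04)&(P[:,2]>.13)&(P[:,2]<.23);S=P[s_];print(' spout',S[np.argsort(S[:,0])][:6].round(3))
E
```

```text
scene pan [ 0.559  -0.2889] 170
  return _methods._mean(a, axis=axis, dtype=dtype,
  ret = ret.dtype.type(ret / rcount)
Traceback (most recent call last):
IndexError: index -1 is out of bounds for axis 0 with size 0
```

```bash
python3 - <<'E'
from h import *
from scipy.optimize import least_squares
A={n:dict(np.load(n+'.npz')) for n in('side','scene')}
for n,s in A.items():
    P=cloud(s).reshape(-1,3);C=s['img'].reshape(-1,3).astype(int)
    m=(abs(P[:,2]-0.079)<.005)&(np.hypot(P[:,0]-.558,P[:,1]+.292)<.085)&(np.hypot(P[:,0]-.558,P[:,1]+.292)>.06)
    Q=P[m];f=lambda p:np.hypot(Q[:,0]-p[0],Q[:,1]-p[1])-.0735
    r=least_squares(f,[.558,-.292],loss='soft_l1',f_scale=.002).x;print(n,'pan',r.round(4),m.sum())
    d=np.hypot(P[:,0]-r[0],P[:,1]-r[1])
    m=(d>.085)&(d<.22)&(P[:,2]>.045)&(P[:,2]<.1)&(P[:,0]<r[0]-.05)&(P[:,1]<-.28)
    H=P[m];print(' handle',m.sum())
    if len(H): 
        print(H[np.argsort(-H[:,0])][::max(1,len(H)//15)].round(3))
    w=(C[:,0]>C[:,2]*1.6)&(abs(P[:,2]-.31)<.012)&(P[:,0]>.6)&(P[:,0]<.78)&(abs(P[:,1]+.06)<.12)
    print(' shelf z',np.percentile(P[w,2],[5,50,95]).round(3),cv2.minAreaRect(P[w,:2].astype(np.float32)*1000))
    k=(C.max(1)<60)&(P[:,2]>.17)&(P[:,2]<.26)&(abs(P[:,0]-.62)<.06)&(abs(P[:,1]+.06)<.08)
    K=P[k];print(' cap',k.sum(),K.mean(0).round(3),K.min(0).round(3),K.max(0).round(3))
    s_=(P[:,0]<.59)&(P[:,0]>.5)&(abs(P[:,1]+.06)<.04)&(P[:,2]>.13)&(P[:,2]<.23);S=P[s_];print(' spout',S[np.argsort(S[:,0])][:6].round(3))
E
```

```text
side pan [ 0.5557 -0.289 ] 137
 handle 107
[[ 0.481 -0.335  0.073]
 [ 0.474 -0.337  0.075]
 [ 0.47  -0.338  0.075]
 [ 0.467 -0.319  0.06 ]
 [ 0.464 -0.343  0.075]
 [ 0.46  -0.334  0.077]
 [ 0.456 -0.344  0.077]
 [ 0.452 -0.336  0.078]
 [ 0.45  -0.326  0.063]
 [ 0.447 -0.335  0.068]
 [ 0.444 -0.336  0.077]
 [ 0.441 -0.34   0.067]
 [ 0.437 -0.346  0.083]
 [ 0.435 -0.342  0.077]
 [ 0.43  -0.341  0.075]
 [ 0.425 -0.346  0.078]]
 shelf z [0.304 0.314 0.319] ((685.197021484375, -66.48794555664062), (163.99026489257812, 105.71636962890625), 87.52273559570312)
 cap 126 [ 0.615 -0.059  0.203] [ 0.561 -0.077  0.176] [ 0.645 -0.047  0.226]
 spout [[ 0.547 -0.062  0.168]
 [ 0.547 -0.062  0.179]
 [ 0.548 -0.063  0.175]
 [ 0.548 -0.063  0.164]
 [ 0.548 -0.058  0.166]
 [ 0.549 -0.058  0.184]]
scene pan [ 0.559  -0.2889] 170
 handle 0
 shelf z [0.303 0.313 0.316] ((688.9765625, -62.595672607421875), (167.96580505371094, 111.77340698242188), 85.75103759765625)
 cap 132 [ 0.616 -0.059  0.204] [ 0.562 -0.078  0.173] [ 0.645 -0.046  0.23 ]
 spout [[ 0.549 -0.057  0.172]
 [ 0.55  -0.054  0.173]
 [ 0.551 -0.06   0.181]
 [ 0.551 -0.055  0.175]
 [ 0.552 -0.055  0.168]
 [ 0.553 -0.062  0.172]]
```

{"method": "move_arm", "body": {
  "plan": [
    [[0,0,0,0.15,-0.08,0.03,0],[0,0,0,0.3,-0.17,0.06,0],[0,0,0,0.45,-0.25,0.08,0],[0,0,0,0.6,-0.34,0.1,0],[0,0,0,0.75,-0.42,0.1,0],[0,0,0,0.88,-0.5,0.1,0],[0,0,0,1,-0.56,0.1,0],[0,0,0,1,-0.56,0.1,0]]
  ],
  "force": 60
}}

```text
t: 1.1
tcp_pos: [0.2892, -0.4997, 0.2215]
tool_rot: [0.985, 0.174, -0.0, -0.0]
force: [0.4, 0.9, -0.2]
finger_gap: 1.005
```

{"method": "move_arm", "body": {
  "plan": [
    [[0,0,0,0.15,-0.08,0.03,0],[0,0,0,0.3,-0.17,0.06,0],[0,0,0,0.45,-0.25,0.08,0],[0,0,0,0.6,-0.34,0.1,0],[0,0,0,0.7,-0.42,0.1,0],[0,0,0,0.8,-0.5,0.1,0],[0,0,0,0.8,-0.53,0.1,0],[0,0,0,0.8,-0.53,0.1,0]]
  ]
}}

```text
t: 2.1
tcp_pos: [0.3454, -0.4234, 0.2116]
tool_rot: [0.985, 0.174, -0.0, 0.0]
force: [0.7, 0.0, -0.5]
finger_gap: 1.001
```

```bash
cat >> h.py <<'E'
def go(target,rot=None):
    s=status.sense();r=R.from_quat(s['tool_rot']);d=r.inv().apply(np.array(target)-s['tcp_pos'])
    t=(r.inv()*rot).as_rotvec() if rot is not None else np.zeros(3)
    print('t',s['t'],'tcp',s['tcp_pos'].round(4),'F',s['force'].round(2),'gap',round(s['finger_gap'],3),'turn',(t/(np.pi/4)).round(3),'shift',(d*10).round(3))
E
python3 - <<'E'
from h import *
s=snap('wrist');print(s['mtx'],s['k1'],s['T'].round(3));go([.422,-.344,.081])
E
ls pics
```

```text
[[299.30866652   0.         319.31385811]
 [  0.         299.30866652 197.03896098]
 [  0.           0.           1.        ]] -0.0012627860163482748 [[ 0.341  0.895  0.288  0.418]
 [-0.94   0.325  0.105 -0.396]
 [ 0.001 -0.306  0.952  0.355]
 [ 0.     0.     0.     1.   ]]
t 2.15 tcp [ 0.3454 -0.4237  0.2116] F [ 0.54 -0.52 -0.08] gap 1.001 turn [0. 0. 0.] shift [ 0.993 -0.489  1.305]
scene_5.png
side_10.png
top.png
wrist_215.png
```

View pics/wrist_215.png

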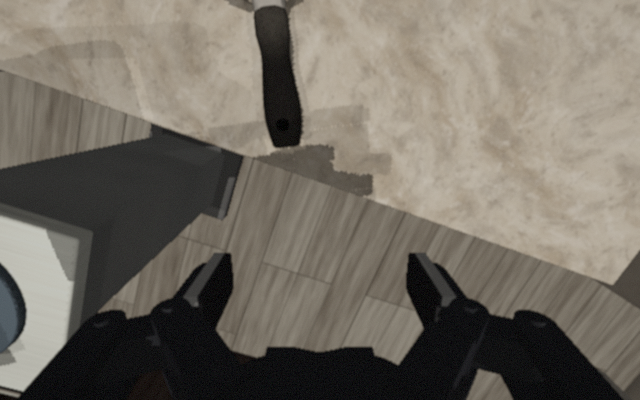

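The handle is clear here: end at (284,143), widest near (282,85), neck at (270,12). I'll project those pixels.

```bash
python3 - <<'E'
from h import *
s=dict(np.load('wrist.npz'));P=cloud(s)
for v in (15,40,60,80,100,120,138):
    row=P[v];ok=(row[:,2]>.05)&(row[:,2]<.12)&(np.arange(640)>240)&(np.arange(640)<320);q=row[ok];print(v,q[0].round(3),q[-1].round(3),((q[0]+q[-1])/2).round(3),np.linalg.norm((q[0]-q[-1])[:2]).round(3))
c=np.array([.5575,-.289])
E
```

```text
15 [ 0.464 -0.322  0.072] [ 0.474 -0.347  0.068] [ 0.469 -0.335  0.07 ] 0.027
40 [ 0.446 -0.331  0.075] [ 0.455 -0.356  0.074] [ 0.451 -0.343  0.075] 0.027
60 [ 0.433 -0.34   0.078] [ 0.441 -0.362  0.078] [ 0.437 -0.351  0.078] 0.024
80 [ 0.418 -0.345  0.081] [ 0.427 -0.371  0.076] [ 0.422 -0.358  0.079] 0.028
100 [ 0.402 -0.351  0.086] [ 0.413 -0.38   0.085] [ 0.408 -0.365  0.085] 0.031
120 [ 0.387 -0.358  0.088] [ 0.398 -0.387  0.086] [ 0.393 -0.372  0.087] 0.031
138 [ 0.375 -0.367  0.092] [ 0.384 -0.391  0.091] [ 0.379 -0.379  0.091] 0.026
```

{"method": "move_arm", "body": {
  "plan": [
    [[0,0,-0.03,0.15,-0.06,0.05,0],[0,0,-0.06,0.33,-0.12,0.1,0],[0,0,-0.09,0.5,-0.19,0.2,0],[0,0,-0.12,0.67,-0.25,0.3,0],[0,0,-0.15,0.83,-0.31,0.4,0],[0,0,-0.15,0.95,-0.35,0.5,0],[0,0,-0.15,1,-0.37,0.5,0],[0,0,-0.15,1,-0.37,0.5,0]]
  ]
}}

```text
t: 3.15
tcp_pos: [0.4272, -0.3544, 0.1615]
tool_rot: [0.973, 0.231, -0.0, 0.0]
force: [-0.5, -0.2, 1.0]
finger_gap: 1.001
```

```bash
python3 - <<'E'
from h import *
go([.427,-.355,.081])
s=snapshot('wrist');P=cloud(s)
M=(P[...,2]>.05)&(P[...,2]<.1)&(P[...,0]>.36)&(P[...,0]<.46)&(P[...,1]<-.3)&(P[...,1]>-.42)&(s['img'].max(-1)<90)
for a in (.40,.41,.42,.43,.44,.45):
    q=P[M&(abs(P[...,0]*.8925+P[...,1]*.451-(a*.8925-.451*.36))<.004)]
    n=q[:,0]*-.451+q[:,1]*.8925
    if len(n)>5: print(a,len(n),q.mean(0).round(4),(n.min()+n.max())/2-(.557*-.451-.289*.8925))
E
```

```text
t 3.15 tcp [ 0.4272 -0.3544  0.1615] F [-0.51 -0.15  1.04] gap 1.001 turn [0. 0. 0.] shift [-0.004  0.004  0.805]
0.4 412 [ 0.4035 -0.3668  0.0906] -0.00024320797804811
0.41 401 [ 0.4114 -0.3629  0.0885] 0.00018143072581822128
0.42 378 [ 0.4194 -0.3588  0.0864] -0.0002139132975232938
0.43 359 [ 0.4273 -0.3548  0.0842] -0.0003223376378295173
0.44 334 [ 0.4353 -0.3507  0.082 ] -0.0003513245243874641
0.45 332 [ 0.4433 -0.3467  0.08  ] 8.195841685609828e-05
```

{"method": "move_arm", "body": {
  "plan": [
    [[0,0,0,0,0,0.2,0],[0,0,0,0,0,0.4,0],[0,0,0,0,0,0.6,0],[0,0,0,0,0,0.75,0],[0,0,0,0,0,0.8,0],[0,0,0,0,0,0.8,0.6],[0,0,0,0,0,0.8,1],[0,0,0,0,0,0.8,1]]
  ],
  "force": 60
}}

```text
t: 4.2
tcp_pos: [0.4272, -0.3547, 0.082]
tool_rot: [0.973, 0.231, 0.0, 0.001]
force: [-0.0, -0.2, 0.1]
finger_gap: 0.38
```

```bash
python3 - <<'E'
from h import *
go([.419,-.124,.081])
E
```

```text
t 4.2 tcp [ 0.4272 -0.3547  0.082 ] F [-0.01 -0.17  0.14] gap 0.38 turn [0. 0. 0.] shift [ 0.965 -2.098  0.008]
```

{"method": "move_arm", "body": {
  "plan": [
    [[0,0,0,0.02,-0.04,0,1],[0,0,0,0.06,-0.13,0,1],[0,0,0,0.11,-0.25,0,1],[0,0,0,0.17,-0.37,0,1],[0,0,0,0.23,-0.5,0,1],[0,0,0,0.29,-0.62,0,1],[0,0,0,0.35,-0.75,0,1],[0,0,0,0.4,-0.87,0,1]]
  ]
}}

```text
t: 5.2
tcp_pos: [0.4235, -0.2578, 0.0814]
tool_rot: [0.973, 0.231, 0.0, 0.0]
force: [1.2, -0.4, 0.7]
finger_gap: -0.001
```

```bash
python3 - <<'E'
from h import *
go([.419,-.124,.081])
E
```

```text
t 5.2 tcp [ 0.4235 -0.2578  0.0814] F [ 1.22 -0.44  0.72] gap -0.001 turn [0. 0. 0.] shift [ 0.562 -1.215  0.004]
```

```bash
python3 - <<'E'
from h import *
a=snapshot('side');b=snapshot('wrist')
cv2.imwrite('pics/p5.png',np.hstack([a['img'][120:320,200:500],b['img'][::2,::2][:200]])[:,:,::-1])
np.savez('side.npz',**a);np.savez('wrist.npz',**b)
E
```

```text
(no output)
```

View pics/p5.png

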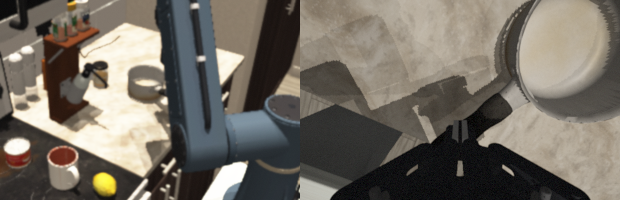

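The grip slipped off: the fingers are shut, with the handle running under and to the right of them at about (480,120) in the right half. I'll lift straight up and measure the pan again.

{"method": "move_arm", "body": {
  "plan": [
    [[0,0,0,0,0,-0.1,1],[0,0,0,0,0,-0.25,1],[0,0,0,0,0,-0.45,1],[0,0,0,0,0,-0.65,0.5],[0,0,0,0,0,-0.8,0],[0,0,0,-0.2,0,-0.9,0],[0,0,0,-0.4,0,-1,0],[0,0,0,-0.4,0,-1,0]]
  ]
}}

```text
t: 6.3
tcp_pos: [0.3874, -0.2779, 0.183]
tool_rot: [0.973, 0.23, 0.001, 0.001]
force: [0.1, 0.5, 1.1]
finger_gap: 0.999
```

```bash
python3 - <<'E'
from h import *
go([0,0,0])
s=snap('wrist')
a=snapshot('side');np.savez('side.npz',**a)
E
ls -t pics|head -1
```

```text
t 6.3 tcp [ 0.3874 -0.2779  0.183 ] F [0.06 0.5  1.09] gap 0.999 turn [0. 0. 0.] shift [-2.222 -4.225  1.817]
wrist_635.png
```

View pics/wrist_635.png

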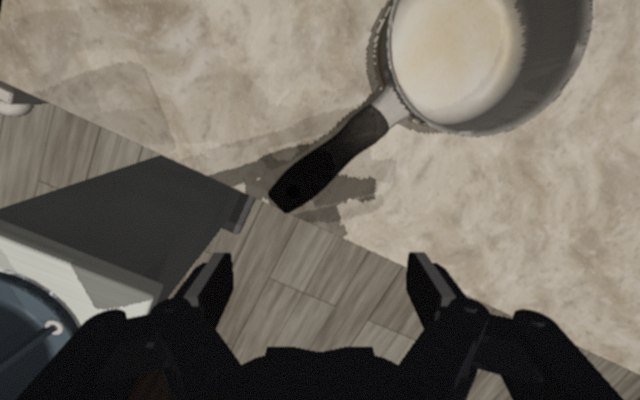

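```bash
python3 - <<'E'
from h import *
from scipy.optimize import least_squares
for n in('wrist','side'):
    s=dict(np.load(n+'.npz'));P=cloud(s)
    M=(P[...,2]>.073)&(P[...,2]<.086)&(P[...,0]>.4)&(P[...,1]<-.13)&(P[...,0]<.68)&(P[...,1]>-.4)&(s['img'].max(-1)>75)
    Q=P[M];r=least_squares(lambda p:np.hypot(Q[:,0]-p[0],Q[:,1]-p[1])-.0735,[.55,-.26],loss='soft_l1',f_scale=.002);print(n,len(Q),r.x.round(4),np.median(abs(r.fun)))
    if n=='wrist':
        c=r.x;d=np.hypot(P[...,0]-c[0],P[...,1]-c[1])
        H=P[(d>.11)&(d<.215)&(P[...,2]>.055)&(P[...,2]<.105)&(P[...,0]<c[0])&(P[...,1]<-.25)];
        print(len(H));dd=np.hypot(*(H[:,:2]-c).T)
        for k in(.12,.135,.15,.165,.18,.195):
            q=H[abs(dd-k)<.004];
            if len(q): a=np.degrees(np.arctan2(q[:,1]-c[1],q[:,0]-c[0]))%360;print(k,len(q),a.min().round(1),a.max().round(1),q[:,2].max().round(3),q.mean(0).round(3))
E
```

```text
wrist 2302 [ 0.5538 -0.3323] 0.0015369052616263576
3455
0.12 329 148.7 162.7 0.083 [ 0.445 -0.282  0.079]
0.135 302 150.3 160.7 0.086 [ 0.431 -0.276  0.082]
0.15 344 150.2 160.9 0.089 [ 0.418 -0.269  0.086]
0.165 371 150.1 160.9 0.093 [ 0.404 -0.263  0.089]
0.18 284 152.3 160.6 0.097 [ 0.389 -0.26   0.094]
0.195 159 154.7 159.7 0.097 [ 0.374 -0.257  0.094]
side 158 [ 0.5508 -0.3328] 0.0030208053459955878
```

The pan pivoted. Its centre is now at about (0.553,-0.332) and the handle runs from (385,115) to (285,200), toward about 155°. Most likely the part-open pads stood too high on the handle, so I'll regrasp about 11 mm deeper and wait for the full grip.

{"method": "move_arm", "body": {
  "plan": [
    [[0,0,0.12,0.1,0.03,0,0],[0,0,0.28,0.2,0.07,0,0],[0,0,0.45,0.3,0.11,0,0],[0,0,0.62,0.38,0.15,0,0],[0,0,0.8,0.38,0.15,0,0],[0,0,0.95,0.38,0.15,0,0],[0,0,1,0.38,0.15,0,0],[0,0,1,0.38,0.15,0,0]]
  ],
  "force": 100
}}

```text
t: 7.4
tcp_pos: [0.4288, -0.2726, 0.1811]
tool_rot: [0.987, -0.158, -0.0, -0.0]
force: [-0.1, -0.6, 0.1]
finger_gap: 1.002
```

```bash
python3 - <<'E'
from h import *
a=np.radians(-25);Rt=R.from_matrix(np.array([[np.cos(a),np.sin(a),0],[np.sin(a),-np.cos(a),0],[0,0,-1]]).T.T)
s=snapshot('wrist');P=cloud(s)
c=np.array([.5530,-.332])
d=np.hypot(P[...,0]-c[0],P[...,1]-c[1])
H=P[(d>.1)&(d<.215)&(P[...,2]>.055)&(P[...,2]<.105)&(P[...,0]<.47)&(P[...,1]<-.2)&(P[...,1]>-.34)];dd=np.hypot(*(H[:,:2]-c).T)
for k in(.12,.135,.15,.165,.18):
    q=H[abs(dd-k)<.004]
    if len(q):
        a=np.arctan2(q[:,1]-c[1],-(q[:,0]-c[0]));m=(a.min()+a.max())/2;print(k,len(q),(c+k*np.array([-np.cos(m),np.sin(m)])).round(4),q[:,2].mean().round(3),np.ptp(a)*k)
go([.427,-.274,.070],Rt)
E
```

```text
0.12 293 [ 0.4437 -0.2826] 0.079 0.02769190868799968
0.135 286 [ 0.4302 -0.276 ] 0.082 0.025003608478387597
0.15 314 [ 0.4165 -0.2699] 0.086 0.028536730105341246
0.165 343 [ 0.403  -0.2632] 0.089 0.030848345975929253
0.18 339 [ 0.3894 -0.2569] 0.093 0.032402778176817935
t 7.45 tcp [ 0.4288 -0.2727  0.1811] F [0.09 0.75 0.13] gap 1.0 turn [-0.     0.     0.151] shift [-0.012  0.019  1.111]
```

{"method": "move_arm", "body": {
  "plan": [
    [[0,0,0.08,-0.01,0.02,0.1,0],[0,0,0.15,-0.01,0.02,0.25,0],[0,0,0.15,-0.01,0.02,0.4,0],[0,0,0.15,-0.01,0.02,0.55,0],[0,0,0.15,-0.01,0.02,0.7,0],[0,0,0.15,-0.01,0.02,0.85,0],[0,0,0.15,-0.01,0.02,0.95,0],[0,0,0.15,-0.01,0.02,1,0]]
  ]
}}

```text
t: 8.45
tcp_pos: [0.4267, -0.2745, 0.0806]
tool_rot: [0.976, -0.217, -0.0, -0.0]
force: [0.6, -0.0, 0.1]
finger_gap: 1.001
```

{"method": "move_arm", "body": {
  "plan": [
    [[0,0,0,0,0,0.06,0],[0,0,0,0,0,0.11,0],[0,0,0,0,0,0.11,1],[0,0,0,0,0,0.11,1],[0,0,0,0,0,0.11,1],[0,0,0,0,0,0.11,1],[0,0,0,0,0,0.11,1],[0,0,0,0,0,0.11,1]]
  ],
  "force": 100
}}

```text
t: 9.45
tcp_pos: [0.4266, -0.2744, 0.0706]
tool_rot: [0.976, -0.216, -0.0, -0.0]
force: [-1.4, 0.9, 5.5]
finger_gap: 0.358
```

```bash
python3 - <<'E'
from h import *
go([.423,-.001,.070])
E
```

```text
t 9.45 tcp [ 0.4266 -0.2744  0.0706] F [-1.42  0.9   5.5 ] gap 0.358 turn [0. 0. 0.] shift [-1.188 -2.462  0.007]
```

{"method": "move_arm", "body": {
  "plan": [
    [[0,0,0,-0.02,-0.03,-0.01,1],[0,0,0,-0.05,-0.1,-0.01,1],[0,0,0,-0.1,-0.21,-0.01,1],[0,0,0,-0.16,-0.33,-0.01,1],[0,0,0,-0.22,-0.45,-0.01,1],[0,0,0,-0.28,-0.57,-0.01,1],[0,0,0,-0.34,-0.7,-0.01,1],[0,0,0,-0.4,-0.82,-0.01,1]]
  ]
}}

```text
t: 10.45
tcp_pos: [0.4251, -0.1822, 0.0714]
tool_rot: [0.976, -0.216, -0.0, -0.0]
force: [-0.4, -1.5, -0.9]
finger_gap: 0.359
```

Held.

{"method": "move_arm", "body": {
  "plan": [
    [[0,0,0,-0.06,-0.12,0,1],[0,0,0,-0.12,-0.24,0,1],[0,0,0,-0.18,-0.36,0,1],[0,0,0,-0.24,-0.48,0,1],[0,0,0,-0.3,-0.6,0,1],[0,0,0,-0.35,-0.72,0,1],[0,0,0,-0.4,-0.82,0,1],[0,0,0,-0.4,-0.82,0,1]]
  ]
}}

```text
t: 11.45
tcp_pos: [0.4227, -0.0906, 0.0714]
tool_rot: [0.977, -0.215, -0.001, -0.0]
force: [-0.6, 2.7, 1.8]
finger_gap: 0.359
```

```bash
cat >> h.py <<'E'
def pan(g,names=('scene','side')):
    from scipy.optimize import least_squares
    for n in names:
        s=snapshot(n);np.savez(n+'.npz',**s);P=cloud(s);d=np.hypot(P[...,0]-g[0],P[...,1]-g[1])
        Q=P[(abs(P[...,2]-.079)<.006)&(d<.1)&(d>.05)&(s['img'].max(-1)>75)]
        r=least_squares(lambda p:np.hypot(Q[:,0]-p[0],Q[:,1]-p[1])-.0735,g,loss='soft_l1',f_scale=.002);print(n,len(Q),'pan',r.x.round(4),np.median(abs(r.fun)).round(4))
E
python3 - <<'E'
from h import *
go([.423,-.001,.070]);pan([.55,-.14])
E
```

```text
t 11.45 tcp [ 0.4227 -0.0906  0.0714] F [-0.58  2.74  1.82] gap 0.359 turn [0. 0. 0.] shift [-0.374 -0.814  0.015]
scene 167 pan [ 0.551  -0.1483] 0.0021
side 140 pan [ 0.5477 -0.1496] 0.0021
```

{"method": "move_arm", "body": {
  "plan": [
    [[0,0,0,-0.05,-0.11,0,1],[0,0,0,-0.11,-0.23,0,1],[0,0,0,-0.17,-0.36,0,1],[0,0,0,-0.23,-0.48,0,1],[0,0,0,-0.28,-0.6,0,1],[0,0,0,-0.33,-0.71,0,1],[0,0,0,-0.37,-0.79,0,1],[0,0,0,-0.38,-0.82,0,1]]
  ]
}}

```text
t: 12.55
tcp_pos: [0.4236, -0.0011, 0.0714]
tool_rot: [0.976, -0.216, -0.0, 0.0]
force: [-0.3, -1.5, -1.0]
finger_gap: 0.358
```

```bash
python3 - <<'E'
from h import *
go([.423,-.001,.070]);pan([.549,-.058])
E
```

```text
t 12.55 tcp [ 0.4236 -0.0011  0.0714] F [-0.27 -1.51 -1.02] gap 0.358 turn [0. 0. 0.] shift [-0.006  0.002  0.014]
scene 167 pan [ 0.5517 -0.0606] 0.0022
side 139 pan [ 0.5485 -0.0604] 0.0016
```

{"method": "move_arm", "body": {
  "plan": [
    [[0,0,0,0,0,0.01,1],[0,0,0,0,0,0.01,0],[0,0,0,0,0,0.01,0],[0,0,0,0,0,0.01,0],[0,0,0,0,0,-0.15,0],[0,0,0,0,0,-0.4,0],[0,0,0,0,0,-0.7,0],[0,0,0,0,0,-1,0]]
  ]
}}

```text
t: 13.65
tcp_pos: [0.4237, -0.0019, 0.1722]
tool_rot: [0.976, -0.217, -0.0, 0.0]
force: [-0.4, 0.6, -0.3]
finger_gap: 1.001
```

```bash
python3 - <<'E'
from h import *
pan([.549,-.06])
yaw=np.radians(-2.5)
for n in('scene','side'):
    s=dict(np.load(n+'.npz'));P=cloud(s);C=s['img'].astype(int)
    # bottle/cap: cap top at depth d along axis
    o=np.array([.608,-.061,0.235]);X=np.array([np.cos(yaw),np.sin(yaw),0]);Y=np.array([-X[1],X[0],0]);Zb=-np.sin(.45)*X+np.array([0,0,np.cos(.45)]);Xb=np.cross(Y,Zb)
    L=np.stack([(P-o)@Xb,(P-o)@Y,(P-o)@Zb],-1)
    m=(np.hypot(L[...,0],L[...,1])<.022)&(abs(L[...,2]+.015)<.04)&(C.max(-1)<75)
    q=L[m];h=np.histogram(q[:,2],np.arange(-.055,.026,.005));print(n,len(q),dict(zip((h[1][:-1]*1000).round(),h[0])))
    m2=m&(L[...,2]>-.035);q=L[m2];print(q.min(0).round(4),q.max(0).round(4))
    m=(np.hypot(L[...,0],L[...,1])<.035)&(L[...,2]>-.15)&(L[...,2]<-.06)&(C.max(-1)>90);q=L[m]
    from scipy.optimize import least_squares
    if len(q)>20:
        r=least_squares(lambda p:np.hypot(q[:,0]-p[0],q[:,1]-p[1])-.025,[0,0],loss='soft_l1',f_scale=.002);print('bottle axis offset',len(q),r.x.round(4))
U=R.from_matrix(np.stack([Xb*-1,-Y*-1*-1*-1*-1,-Zb],1)) if 0 else None
rt=R.from_matrix(np.stack([-np.cross(Y,-Zb)*-1,Y*1,-Zb],1)) 
print(np.linalg.det(rt.as_matrix()),rt.as_matrix().round(3),rt.as_quat().round(4))
go(o+.1*Zb,R.from_matrix(rt.as_matrix()@np.diag([-1,-1,1.])));go(o+.1*Zb,rt);print(status.sense()['q'].round(3))
E
```

```text
scene 251 pan [ 0.5517 -0.0588] 0.0024
side 183 pan [ 0.5492 -0.0599] 0.002
scene 98 {np.float64(-55.0): np.int64(10), np.float64(-50.0): np.int64(19), np.float64(-45.0): np.int64(1), np.float64(-40.0): np.int64(1), np.float64(-35.0): np.int64(0), np.float64(-30.0): np.int64(4), np.float64(-25.0): np.int64(17), np.float64(-20.0): np.int64(42), np.float64(-15.0): np.int64(4), np.float64(-10.0): np.int64(0), np.float64(-5.0): np.int64(0), np.float64(-0.0): np.int64(0), np.float64(5.0): np.int64(0), np.float64(10.0): np.int64(0), np.float64(15.0): np.int64(0), np.float64(20.0): np.int64(0)}
[-0.0198 -0.0118 -0.0262] [ 0.0179  0.0173 -0.0125]
bottle axis offset 364 [ 0.0051 -0.0007]
side 98 {np.float64(-55.0): np.int64(9), np.float64(-50.0): np.int64(18), np.float64(-45.0): np.int64(4), np.float64(-40.0): np.int64(0), np.float64(-35.0): np.int64(1), np.float64(-30.0): np.int64(10), np.float64(-25.0): np.int64(17), np.float64(-20.0): np.int64(34), np.float64(-15.0): np.int64(5), np.float64(-10.0): np.int64(0), np.float64(-5.0): np.int64(0), np.float64(-0.0): np.int64(0), np.float64(5.0): np.int64(0), np.float64(10.0): np.int64(0), np.float64(15.0): np.int64(0), np.float64(20.0): np.int64(0)}
[-0.0208 -0.021  -0.0315] [ 0.0113  0.0155 -0.0132]
bottle axis offset 331 [ 0.001  -0.0028]
1.0000000000000004 [[-0.9    0.044  0.435]
 [ 0.039  0.999 -0.019]
 [-0.435  0.    -0.9  ]] [ 0.0213  0.9746 -0.0049  0.2231]
t 13.75 tcp [ 0.4259 -0.0023  0.1738] F [0.87 0.62 0.09] gap 0.997 turn [ 0.113  0.557 -0.491] shift [ 1.507 -0.073 -1.502]
t 13.75 tcp [ 0.4259 -0.0023  0.1738] F [0.87 0.62 0.09] gap 0.997 turn [ 0.771 -0.156  3.423] shift [ 1.507 -0.073 -1.502]
[-0.269  0.359  1.98  -0.     0.796  1.738]
```

The pan is let go at about (0.550,-0.059), as planned. The cap top is about 16 mm below cap_axis along the bottle. I'll press a few mm toward the robot side of the cap, tilted 0.50 rad to clear the shelf.

```bash
cat >> h.py <<'E'
yaw=np.radians(-2.5);o=np.array([.608,-.061,0.235]);X=np.array([np.cos(yaw),np.sin(yaw),0]);Y=np.array([-X[1],X[0],0])
def ax(t): return -np.sin(t)*X+np.array([0,0,np.cos(t)])
Zb=ax(.45);Xb=np.cross(Y,Zb);b=ax(.5)
Rp=R.from_matrix(np.stack([np.cross(Y,b),-Y,-b],1))
cap=o-.002*Xb-.001*Y-.016*Zb
E
python3 - <<'E'
from h import *
print(np.linalg.det(Rp.as_matrix()),cap.round(4))
go(cap+(.022+.05)*b,Rp); go(cap+(.022+.05)*b+[-.08,0,.04],Rp)
E
```

```text
1.0 [ 0.6131 -0.0622  0.2197]
t 13.75 tcp [ 0.4259 -0.0023  0.1738] F [0.87 0.62 0.09] gap 0.997 turn [ 0.125  0.62  -0.489] shift [ 1.638 -0.118 -1.08 ]
t 13.75 tcp [ 0.4259 -0.0023  0.1738] F [0.87 0.62 0.09] gap 0.997 turn [ 0.125  0.62  -0.489] shift [ 0.916  0.22  -1.485]
```

{"method": "move_arm", "body": {
  "plan": [
    [[0.02,0.08,-0.06,0,0,-0.2,0.5],[0.04,0.18,-0.14,0.05,0.02,-0.4,1],[0.06,0.28,-0.22,0.1,0.05,-0.6,1],[0.08,0.38,-0.3,0.18,0.08,-0.8,1],[0.1,0.48,-0.38,0.26,0.1,-0.95,1],[0.11,0.56,-0.44,0.34,0.12,-1,1],[0.125,0.62,-0.49,0.4,0.13,-1,1],[0.125,0.62,-0.49,0.4,0.13,-1,1]]
  ],
  "force": 40
}}

```text
t: 14.75
tcp_pos: [0.4535, -0.0306, 0.2702]
tool_rot: [0.97, -0.022, 0.243, 0.004]
force: [-0.4, -0.0, 0.1]
finger_gap: -0.005
```

```bash
python3 - <<'E'
from h import *
go(cap+(.022+.05)*b,Rp);print(status.sense()['q'].round(3))
E
```

```text
t 14.75 tcp [ 0.4535 -0.0306  0.2702] F [-0.35 -0.01  0.08] gap -0.005 turn [-0.002  0.012 -0.004] shift [1.175 0.243 0.482]
[-0.439  0.089  2.133  0.395  0.495  0.869]
```

{"method": "move_arm", "body": {
  "plan": [
    [[0,0.01,0,0.12,0.03,0,1],[0,0.01,0,0.27,0.07,0.05,1],[0,0.01,0,0.42,0.11,0.1,1],[0,0.01,0,0.57,0.15,0.15,1],[0,0.01,0,0.72,0.18,0.2,1],[0,0.01,0,0.86,0.21,0.25,1],[0,0.01,0,0.96,0.24,0.3,1],[0,0.01,0,1,0.24,0.3,1]]
  ]
}}

```text
t: 15.75
tcp_pos: [0.5564, -0.0591, 0.2921]
tool_rot: [0.969, -0.021, 0.248, 0.005]
force: [-0.3, 0.6, -1.3]
finger_gap: -0.004
```

```bash
python3 - <<'E'
from h import *
go(cap+(.022+.02)*b,Rp)
a=snapshot('scene');w=snapshot('wrist')
cv2.imwrite('pics/p15.png',np.hstack([cv2.resize(a['img'][130:250,230:390],(400,300)),cv2.resize(w['img'],(400,250))if 0 else cv2.resize(w['img'][:,53:587],(400,300))])[:,:,::-1])
E
```

```text
t 15.75 tcp [ 0.5564 -0.0591  0.2921] F [-0.31  0.56 -1.3 ] gap -0.004 turn [-0.002 -0.001 -0.001] shift [0.151 0.007 0.488]
```

View pics/p15.png

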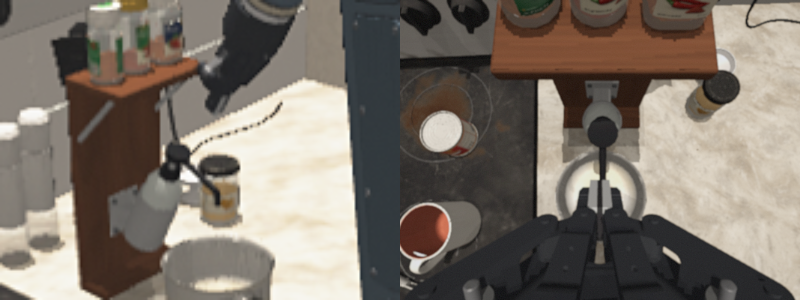

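The left half shows the gripper at the robot's side of the cap, with the pan below the spout. In the right half the cap (602,132) lines up with the closed fingers (600,200) and the spout is over the pan. I'll read the cap top from the wrist depth before pressing.

```bash
python3 - <<'E'
from h import *
w=snapshot('wrist');P=cloud(w);L=np.stack([(P-o)@Xb,(P-o)@Y,(P-o)@Zb],-1)
m=(np.hypot(L[...,0],L[...,1])<.03)&(abs(L[...,2]+.015)<.017)&(w['img'].max(-1)<75)
q=L[m];print(len(q),q.min(0).round(4),q.max(0).round(4),np.percentile(q[:,2],[10,30,50,70,90]).round(4))
t=q[q[:,2]>np.percentile(q[:,2],60)-.004];print('top centre',((t.min(0)+t.max(0))/2).round(4),np.median(t[:,2]).round(4),t.min(0).round(3),t.max(0).round(3))
S=(P-o)@X; e=P[(abs(P[...,2]-.31)<.012)&(w['img'][...,0]>1.6*w['img'][...,2].astype(float))&(abs(P[...,1]+.06)<.06)&(P[...,0]>.6)];print('shelf front',e[e[:,0]<np.percentile(e[:,0],5)].mean(0).round(4),e[:,2].min().round(4))
E
```

```text
1461 [-0.0297 -0.0199 -0.0264] [ 0.019   0.0126 -0.0142] [-0.0209 -0.0176 -0.0171 -0.0167 -0.0161]
top centre [-0.0053 -0.0037 -0.0175] -0.017 [-0.03  -0.02  -0.021] [ 0.019  0.013 -0.014]
shelf front [ 0.6346 -0.0976  0.31  ] 0.3027
```

{"method": "move_arm", "body": {
  "plan": [
    [[0,0,0,0.05,0.01,0.1,1],[0,0,0,0.1,0.02,0.2,1],[0,0,0,0.15,0.03,0.32,1],[0,0,0,0.15,0.03,0.44,1],[0,0,0,0.15,0.03,0.54,1],[0,0,0,0.15,0.03,0.6,1],[0,0,0,0.15,0.03,0.63,1],[0,0,0,0.15,0.03,0.63,1]]
  ]
}}

```text
t: 16.9
tcp_pos: [0.5991, -0.0637, 0.2442]
tool_rot: [0.969, -0.021, 0.248, 0.005]
force: [0.9, 0.2, -0.3]
finger_gap: -0.0
```

{"method": "move_arm", "body": {
  "plan": [
    [[0,0,0,0,0,0.02,1],[0,0,0,0,0,0.04,1],[0,0,0,0,0,0.06,1],[0,0,0,0,0,0.08,1],[0,0,0,0,0,0.1,1],[0,0,0,0,0,0.11,1],[0,0,0,0,0,0.11,1],[0,0,0,0,0,0.11,1]]
  ]
}}

```text
t: 17.9
tcp_pos: [0.6044, -0.064, 0.2347]
tool_rot: [0.968, -0.021, 0.248, 0.005]
force: [0.7, 0.7, -0.2]
finger_gap: -0.001
```

```bash
cat >>h.py <<'E'
def press():
    s=status.sense();tip=s['tcp_pos']+.022*R.from_quat(s['tool_rot']).apply([0,0,1]);d=tip-o
    print(s['t'],'tip along axis',(d@Zb).round(4),'X',(d@Xb).round(4),'Y',(d@Y).round(4),'F axial',(s['force']@Zb).round(2),'lat',(s['force']@Xb).round(2),(s['force']@Y).round(2))
E
python3 -c "
from h import *
press()"
```

```text
17.9 tip along axis -0.0207 X -0.0021 Y -0.0031 F axial -0.47 lat 0.5 0.74
```

{"method": "move_arm", "body": {
  "plan": [
    [[0,0,0,0,0,0.01,1],[0,0,0,0,0,0.02,1],[0,0,0,0,0,0.03,1],[0,0,0,0,0,0.04,1],[0,0,0,0,0,0.05,1],[0,0,0,0,0,0.05,1],[0,0,0,0,0,0.05,1],[0,0,0,0,0,0.05,1]]
  ]
}}

```text
t: 18.9
tcp_pos: [0.6068, -0.0641, 0.2303]
tool_rot: [0.968, -0.021, 0.248, 0.005]
force: [0.2, 0.1, 0.2]
finger_gap: -0.001
```

```bash
python3 -c "
from h import *
press()
w=snapshot('scene');P=cloud(w);L=np.stack([(P-o)@Xb,(P-o)@Y,(P-o)@Zb],-1)
cv2.imwrite('pics/p18.png',cv2.resize(w['img'][150:250,240:370],(780,600))[:,:,::-1])
press()"
```

```text
18.9 tip along axis -0.0257 X -0.0019 Y -0.0031 F axial 0.12 lat 0.29 0.13
18.95 tip along axis -0.0257 X -0.0019 Y -0.0031 F axial 0.92 lat 0.43 0.89
```

View pics/p18.png

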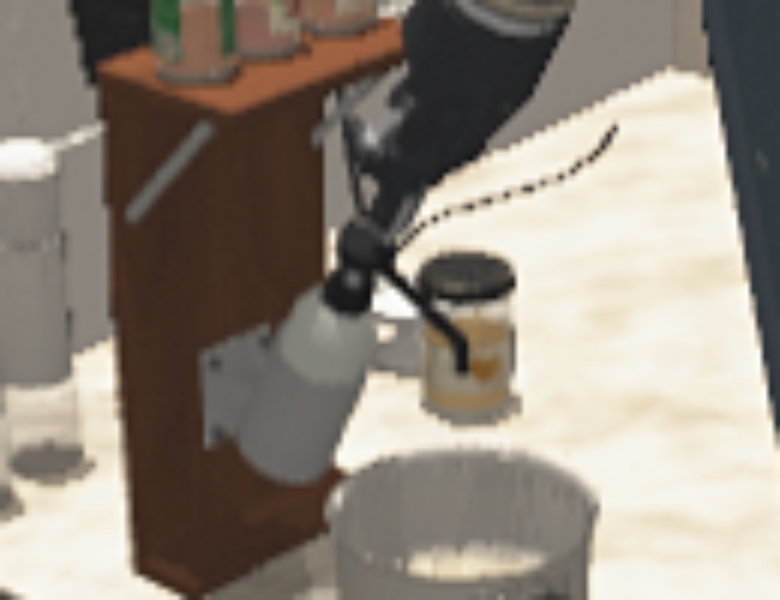

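The fingertips look to be just at the cap (370,240), centred on it. I'll continue in small steps.

{"method": "move_arm", "body": {
  "plan": [
    [[0,0,0,0,0,0.01,1],[0,0,0,0,0,0.02,1],[0,0,0,0,0,0.03,1],[0,0,0,0,0,0.04,1],[0,0,0,0,0,0.05,1],[0,0,0,0,0,0.05,1],[0,0,0,0,0,0.05,1],[0,0,0,0,0,0.05,1]]
  ]
}}

```text
t: 19.95
tcp_pos: [0.6092, -0.0642, 0.2259]
tool_rot: [0.968, -0.021, 0.248, 0.005]
force: [0.8, -0.1, 0.7]
finger_gap: -0.002
```

```bash
python3 -c "
from h import *
press()"
```

```text
19.95 tip along axis -0.0307 X -0.0016 Y -0.0031 F axial 0.32 lat 1.0 -0.02
```

```bash
python3 - <<'E'
from h import *
w=snapshot('wrist');s=snapshot('side')
cv2.imwrite('pics/p20.png',np.hstack([cv2.resize(w['img'][100:300,220:420],(400,400),interpolation=2),cv2.resize(s['img'][145:225,245:325],(400,400),interpolation=2)])[:,:,::-1])
for n,a in(('w',w),('s',s)):
    P=cloud(a);L=np.stack([(P-o)@Xb,(P-o)@Y,(P-o)@Zb],-1)
    m=(np.hypot(L[...,0],L[...,1])<.03)&(L[...,2]<.03)&(L[...,2]>-.06);print(n,[(k,int((m&(abs(L[...,2]*1000-k)<1.5)).sum())) for k in range(-60,30,3)])
print([status.sense()['force'].round(2) for _ in range(1)])
E
```

```text
w [(-60, 16), (-57, 43), (-54, 41), (-51, 49), (-48, 150), (-45, 1), (-42, 0), (-39, 0), (-36, 0), (-33, 0), (-30, 0), (-27, 33), (-24, 75), (-21, 84), (-18, 1382), (-15, 359), (-12, 0), (-9, 0), (-6, 2), (-3, 50), (0, 116), (3, 148), (6, 167), (9, 175), (12, 197), (15, 185), (18, 197), (21, 231), (24, 180), (27, 146)]
s [(-60, 2), (-57, 5), (-54, 5), (-51, 15), (-48, 16), (-45, 4), (-42, 1), (-39, 1), (-36, 0), (-33, 0), (-30, 1), (-27, 13), (-24, 10), (-21, 12), (-18, 28), (-15, 16), (-12, 1), (-9, 0), (-6, 3), (-3, 3), (0, 4), (3, 4), (6, 5), (9, 4), (12, 4), (15, 9), (18, 5), (21, 4), (24, 2), (27, 1)]
[array([-0.48, -0.39,  0.14])]
```

View pics/p20.png

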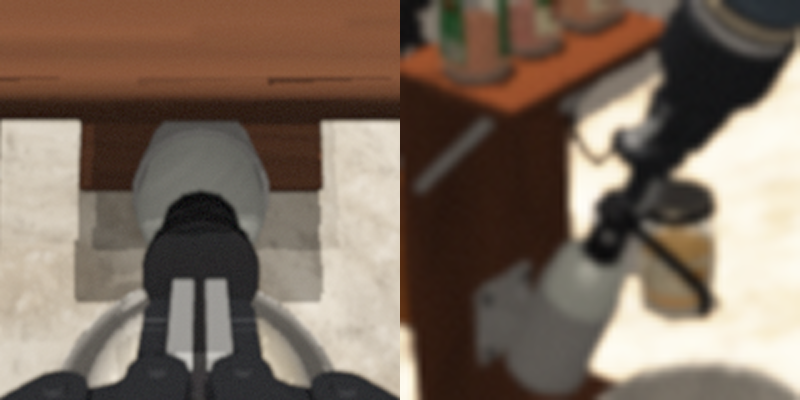

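The wrist view shows the fingertips (200,280) over the cap disc (200,250) and still clear of it, with tip depth about 10 mm above the cap top. So the real tip sits farther back than I computed. The force is still about zero, so I'll keep feeling downward.

{"method": "move_arm", "body": {
  "plan": [
    [[0,0,0,0,0,0.01,1],[0,0,0,0,0,0.02,1],[0,0,0,0,0,0.03,1],[0,0,0,0,0,0.04,1],[0,0,0,0,0,0.05,1],[0,0,0,0,0,0.06,1],[0,0,0,0,0,0.06,1],[0,0,0,0,0,0.06,1]]
  ]
}}

```text
t: 21.05
tcp_pos: [0.6121, -0.0643, 0.2206]
tool_rot: [0.969, -0.021, 0.248, 0.005]
force: [-0.6, -1.1, -0.3]
finger_gap: 0.002
```

```bash
cat >>h.py <<'E'
def look():
    w=snapshot('wrist');P=cloud(w);L=np.stack([(P-o)@Xb,(P-o)@Y,(P-o)@Zb],-1)
    v,u=np.mgrid[:400,:640]
    def box(a,b_,c,d): q=L[c:d,a:b_].reshape(-1,3);return np.median(q,0).round(4)
    # image cols 220+x/2, rows 100+y/2
    print('cap left',box(297,303,224,232),'cap top',box(316,324,212,218),'finger tip',box(306,314,241,247),'finger',box(306,314,255,262))
E
python3 -c "
from h import *
press();look();press()"
```

```text
21.05 tip along axis -0.0367 X -0.0013 Y -0.0031 F axial -0.02 lat -0.67 -1.17
cap left [ 0.0116  0.0077 -0.0171] cap top [ 0.0186 -0.0029 -0.0179] finger tip [ 0.0076  0.002  -0.006 ] finger [0.0069 0.0016 0.0095]
21.1 tip along axis -0.0367 X -0.0013 Y -0.0031 F axial -0.12 lat 0.17 0.16
```

{"method": "move_arm", "body": {
  "plan": [
    [[0,0,0,0,0,0.01,1],[0,0,0,0,0,0.02,1],[0,0,0,0,0,0.03,1],[0,0,0,0,0,0.04,1],[0,0,0,0,0,0.05,1],[0,0,0,0,0,0.06,1],[0,0,0,0,0,0.06,1],[0,0,0,0,0,0.06,1]]
  ]
}}

```text
t: 22.1
tcp_pos: [0.6148, -0.0644, 0.2153]
tool_rot: [0.969, -0.021, 0.248, 0.005]
force: [-2.8, -0.5, 2.8]
finger_gap: 0.001
```

```bash
python3 -c "
from h import *
press();look();press()
w=snapshot('wrist');a=snapshot('side');b=snapshot('scene')
cv2.imwrite('pics/p22.png',np.hstack([cv2.resize(w['img'][100:300,220:420],(400,400),interpolation=2),cv2.resize(b['img'][150:230,260:340],(400,400),interpolation=2)])[:,:,::-1])
"
```

```text
22.1 tip along axis -0.0427 X -0.0012 Y -0.003 F axial 3.74 lat -1.23 -0.57
cap left [ 0.0129  0.0075 -0.0203] cap top [ 0.0189 -0.0028 -0.0235] finger tip [ 0.0078  0.002  -0.0113] finger [0.0071 0.0016 0.0032]
22.15 tip along axis -0.0427 X -0.0012 Y -0.0031 F axial 3.06 lat -2.06 -1.11
```

Contact: the axial force is about 3.5 N and the cap has gone down about 4–5 mm. I'll advance toward the stop in small steps.

{"method": "move_arm", "body": {
  "plan": [
    [[0,0,0,0,0,0.01,1],[0,0,0,0,0,0.02,1],[0,0,0,0,0,0.03,1],[0,0,0,0,0,0.04,1],[0,0,0,0,0,0.05,1],[0,0,0,0,0,0.05,1],[0,0,0,0,0,0.05,1],[0,0,0,0,0,0.05,1]]
  ]
}}

```text
t: 23.3
tcp_pos: [0.6171, -0.0644, 0.2109]
tool_rot: [0.969, -0.021, 0.248, 0.005]
force: [-4.6, -1.8, 2.7]
finger_gap: 0.001
```

```bash
python3 -c "
from h import *
press();look();press();look();press()
"
```

```text
23.3 tip along axis -0.0477 X -0.0011 Y -0.003 F axial 4.35 lat -2.89 -2.04
cap left [ 0.0129  0.0076 -0.0254] cap top [ 0.0188 -0.0029 -0.0288] finger tip [ 0.0079  0.0021 -0.0164] finger [ 0.0072  0.0016 -0.0019]
23.35 tip along axis -0.0477 X -0.0011 Y -0.003 F axial 4.31 lat -2.39 -1.76
cap left [ 0.013   0.0076 -0.0254] cap top [ 0.0189 -0.0029 -0.0292] finger tip [ 0.0078  0.0021 -0.0165] finger [ 0.0072  0.0016 -0.0015]
23.4 tip along axis -0.0477 X -0.0011 Y -0.003 F axial 4.3 lat -2.27 -2.19
```

{"method": "move_arm", "body": {
  "plan": [
    [[0,0,0,0,0,0.01,1],[0,0,0,0,0,0.02,1],[0,0,0,0,0,0.03,1],[0,0,0,0,0,0.035,1],[0,0,0,0,0,0.035,1],[0,0,0,0,0,0.035,1],[0,0,0,0,0,0.035,1],[0,0,0,0,0,0.035,1]]
  ]
}}

```text
t: 24.4
tcp_pos: [0.6187, -0.0645, 0.2077]
tool_rot: [0.969, -0.021, 0.248, 0.005]
force: [-5.1, -0.4, 3.0]
finger_gap: -0.003
```

```bash
python3 -c "
from h import *
press();look();press();look();press()
"
```

```text
24.4 tip along axis -0.0512 X -0.001 Y -0.003 F axial 4.91 lat -3.23 -0.66
cap left [ 0.013   0.0076 -0.0288] cap top [ 0.0189 -0.0028 -0.0328] finger tip [ 0.008   0.002  -0.0198] finger [ 0.0074  0.0015 -0.0052]
24.45 tip along axis -0.0512 X -0.001 Y -0.003 F axial 4.91 lat -4.52 -0.9
cap left [ 0.0132  0.0076 -0.0288] cap top [ 0.0188 -0.0028 -0.0327] finger tip [ 0.0079  0.0019 -0.02  ] finger [ 0.0073  0.0017 -0.0055]
24.5 tip along axis -0.0512 X -0.001 Y -0.003 F axial 6.03 lat -3.14 -1.58
```

{"method": "move_arm", "body": {
  "plan": [
    [[0,0,0,0,0,0.005,1],[0,0,0,0,0,0.01,1],[0,0,0,0,0,0.012,1],[0,0,0,0,0,0.012,1],[0,0,0,0,0,0.012,1],[0,0,0,0,0,0.012,1],[0,0,0,0,0,0.012,1],[0,0,0,0,0,0.012,1]]
  ]
}}

```text
t: 25.5
tcp_pos: [0.6192, -0.0645, 0.2067]
tool_rot: [0.969, -0.021, 0.248, 0.005]
force: [-6.1, -1.5, 4.6]
finger_gap: -0.0
```

```bash
python3 -c "
from h import *
press();look();press()
"
```

```text
25.5 tip along axis -0.0524 X -0.001 Y -0.003 F axial 6.73 lat -3.44 -1.78
cap left [ 0.013   0.0074 -0.0299] cap top [ 0.0188 -0.0028 -0.0345] finger tip [ 0.008   0.0019 -0.0209] finger [ 0.0074  0.0017 -0.0063]
25.55 tip along axis -0.0524 X -0.0009 Y -0.003 F axial 5.4 lat -4.36 -1.46
```

{"method": "move_arm", "body": {
  "plan": [
    [[0,0,0,0,0,0.003,1],[0,0,0,0,0,0.006,1],[0,0,0,0,0,0.008,1],[0,0,0,0,0,0.008,1],[0,0,0,0,0,0.008,1],[0,0,0,0,0,0.008,1],[0,0,0,0,0,0.008,1],[0,0,0,0,0,0.008,1]]
  ]
}}

```text
t: 26.55
tcp_pos: [0.6196, -0.0645, 0.206]
tool_rot: [0.969, -0.021, 0.248, 0.005]
force: [-6.4, -0.6, 4.0]
finger_gap: 0.003
```

```bash
python3 -c "
from h import *
press();look();press()
"
```

```text
26.55 tip along axis -0.0532 X -0.001 Y -0.003 F axial 6.37 lat -4.03 -0.93
cap left [ 0.0129  0.0076 -0.0309] cap top [ 0.0188 -0.0028 -0.0349] finger tip [ 0.008   0.0021 -0.0218] finger [ 0.0073  0.0017 -0.0071]
26.6 tip along axis -0.0532 X -0.0009 Y -0.003 F axial 6.85 lat -3.66 -0.99
```

The cap is down about 13–14 mm by depth, at about 6.5 N and with no jump from the stop. Retracting along the tool axis.

{"method": "move_arm", "body": {
  "plan": [
    [[0,0,0,0,0,-0.04,1],[0,0,0,0,0,-0.1,1],[0,0,0,0,0,-0.2,1],[0,0,0,0,0,-0.35,1],[0,0,0,0,0,-0.5,1],[0,0,0,0,0,-0.65,1],[0,0,0,0,0,-0.8,1],[0,0,0,0,0,-0.8,1]]
  ]
}}

```text
t: 27.6
tcp_pos: [0.5817, -0.0632, 0.278]
tool_rot: [0.968, -0.021, 0.249, 0.005]
force: [0.1, -0.5, 1.0]
finger_gap: 0.005
```

{"method": "move_arm", "body": {
  "plan": [
    [[0,0,0,-0.1,0,-0.1,1],[0,0,0,-0.2,0,-0.2,1],[0,0,0,-0.3,0,-0.2,1],[0,0,0,-0.4,0,-0.2,1],[0,0,0,-0.5,0,-0.2,1],[0,0,0,-0.6,0,-0.2,1],[0,0,0,-0.6,0,-0.2,1],[0,0,0,-0.6,0,-0.2,1]]
  ]
}}

```text
t: 28.6
tcp_pos: [0.5198, -0.0606, 0.2652]
tool_rot: [0.968, -0.021, 0.248, 0.005]
force: [-0.3, 0.1, -0.4]
finger_gap: -0.001
```

```bash
python3 - <<'E'
from h import *
press();pan([.549,-.06])
w=snapshot('wrist');P=cloud(w);L=np.stack([(P-o)@Xb,(P-o)@Y,(P-o)@Zb],-1)
m=(np.hypot(L[...,0],L[...,1])<.03)&(abs(L[...,2]+.02)<.017)&(w['img'].max(-1)<75);q=L[m];print(len(q),np.percentile(q[:,2],[10,30,50,70,90]).round(4))
cv2.imwrite('pics/end.png',np.hstack([cv2.resize(w['img'][:,53:587],(400,300)),cv2.resize(np.load('scene.npz')['img'][130:370,60:380],(400,300))])[:,:,::-1]);go([0,0,0])
E
```

```text
28.6 tip along axis 0.0436 X -0.0651 Y -0.0034 F axial -0.21 lat -0.47 0.07
scene 269 pan [ 0.5522 -0.0588] 0.0024
side 202 pan [ 0.5491 -0.0603] 0.0016
1788 [-0.02   -0.0175 -0.0171 -0.0167 -0.0161]
t 28.75 tcp [ 0.5199 -0.0605  0.2653] F [-0.7   0.94 -0.9 ] gap 0.001 turn [0. 0. 0.] shift [-5.853 -0.377 -0.187]
```

View pics/end.png

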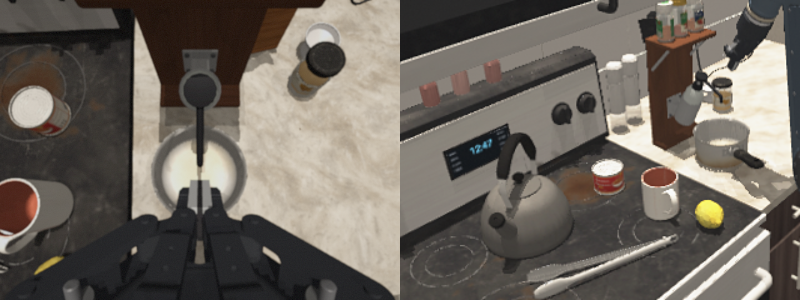

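The spout end (200,160) is over the pan's middle (203,175). The cap is back at its starting height, the bystanders look unmoved and the gripper is clear. Handing in.

```bash
python3 -c "
from h import *
print(manip.sign_off())"
```

```text
the job is handed in; nothing more can be done
None
```

The saucepan is standing under the spout, let go. I pressed the pump cap almost to its stop, let it spring back, and handed in the job at about 29 s of the 48 s allowed.

- **Pan:** the first grip on the handle slipped and turned the pan. I gripped again about 11 mm deeper and slid it into place. The last check put its middle at about (0.551, -0.060), within about 3 mm of my estimate of the drop spot. The two cameras differ by 3 mm.
- **Pump:** I felt for the cap with the tool tilted along the bottle and pressed until the depth reading showed about 13–14 mm. The force was about 6.5 N, with no sharp rise from the stop. Afterwards the cap read the same height as before pressing.
- **Other things:** the mug, tin, jar and lemon look unmoved in the last picture. I did not measure them. The gripper was clear of everything.
- **Disagreements:** contact came about 20 mm farther along the tool than the stated 22 mm fingertip length would put it, so I went by the measured force and cap depth. I viewed 10 pictures.

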